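# Find the crankshaft's high spot and lock it

### The job

Turn the crankshaft on its centres with the crank handle, watching the sprung plunger of the dial gauge, until the crankpin pushes the plunger in as far as it ever goes. Leave the shaft there and then press the orange lock cap on the other end fully down. Leave the loose things on the bench where they are.

Things in the scene. Friction and masses are not known exactly. Their poses are not given: they have to be found in the camera images.
- fixture: Grey bench-centre fixture fixed to the bench; bed 110 mm (x) by 250 mm (y), 24 mm thick, with a tongue under the gauge to x = 180 mm. Origin: centre of its underside; z up. A headstock (+y end) and tailstock (-y end), dark blocks 60 (x) by 30 (y) mm at y = +95 and -95 mm, tops at z = 170 mm, carry the shaft between them.
- axis_mid (a point): Middle of the crankshaft's axis, at fixture x = 0, y = 0, z = 140 mm. The axis runs along the fixture's y. The steel shaft has two webs and between them one fat crankpin, 36 mm across, its centre 8 mm off the axis. It turns without end in either direction, stiffly (about 4 N at the handle), and stays where it is left.
- hub (a point): Centre of the crank arm's outer face, on the shaft axis, at fixture y = 134 mm, z = 140 mm. The rust-brown arm (fixture y = 122 to 134 mm) is clamped on the headstock end of the shaft at an angle that differs every time, so the handle's place does not tell where the crankpin is. It does not slip in use.
- grip (a point): Point on the centre line of the crank handle, a black freely rolling sleeve 18 mm across and 85 mm long, parallel to the fixture's y axis, from fixture y = 134 to 219 mm; this point is at y = 192 mm. It goes round the shaft axis on a circle of 45 mm radius, at heights from 95 to 185 mm, and can be held while it goes all the way round.
- plunger (a joint): Travel (m) of the gauge's sprung plunger, growing as it is pushed in towards the gauge (fixture +x). It lies along fixture x at z = 140 mm; a spring of 4 to 6 N keeps its ball tip, 12 mm across, on the crankpin. One turn of the shaft swings it once from 0 (pin away from the gauge) to 0.016 (pin straight towards the gauge: the high spot) and back.
- dial (a point): Centre of the dial gauge's white face, at fixture x = 125, y = 0, z = 152 mm; round case 68 mm across on a post, facing up. The red needle turns clockwise seen from above by 15 degrees for each mm of plunger travel; the red tick at the end of the scale is 16 mm.
- lock (a joint): Travel of the lock cap in m: 0 up, 0.010 fully down on its stop; it starts 0 to 3 mm down. Needs about 7 N downwards and stays where it is pushed. It does not turn the shaft.
- lock_top (a point): Centre of the top of the lock cap: an orange round cap 44 mm across and 16 mm high, on a steel stem on the tailstock, at fixture x = 0, y = -95 mm; top at z = 200 mm when up, 190 mm when fully down.
- wrench: Loose steel wrench 180 mm long lying on the bench. Leave alone.
- driver: Loose screwdriver 190 mm long lying on the bench. Leave alone.
- jar: Loose green glass jar 60 mm across, 85 mm high, standing on the bench. Leave alone.
- can: Loose aluminium can 64 mm across, 170 mm high, standing on the bench. Leave alone.
- race: Loose steel bearing ring 80 mm across, 22 mm high, lying on the bench. Leave alone.

How it is judged:
By the outcome, as a careful person would: the job done as asked, in the order asked, and still so for the second after the job is handed in, with the robot touching nothing.
It also fails if it takes over 64 s, if anything falls off the work surface, if the arm or the gripper's body presses on something with over 40 N, if the wrist force passes 120 N, or if a joint passes its speed limit or range.

### The arm

A 7-joint arm with a two-finger parallel gripper is mounted at the origin on the work surface. World frame = base frame: x ahead of the robot, y to its left, z up, the work surface at z = 0. Lengths are in mm, angles in rad, forces in N, time in s.
With the tool pointing down it reaches from about 425 to 825 mm from the base axis. Payload 3.6 kg.
Tool frame: the origin (TCP) lies at the centre of the arm's flange, where the gripper is bolted on; the fingertips stand 173 mm ahead of it and the grasp point (between the pads) lies 155 mm ahead of it; z points along the fingers, y is the direction in which the jaws open and shut (so a half turn about z gives the same grasp; the last joint's range is limited). The gripper opens to 85 mm and grips with 20 to 120 N. Pads are 22 mm wide; open, the fingers measure 114 mm over their backs; the gripper's body (76 mm by 85 mm) begins 54 mm behind the grasp point. The pads swing forward as they close: fully open they stand 13 mm farther back than shut.
Start: joints at [1.188, 0.615, -0.013, 1.423, 0.008, 1.103, -0.04], TCP at [226.429, -609.267, 404.697] pointing down, gripper open.
Joint ranges: [-3.12, 3.12], [-0.3, 2.06], [-1.34, 1.32], [0.26, 2.42], [-1.36, 4.5], [0.01, 1.98], [-2.84, 2.84]. Speed limits (rad/s): [2.79, 2.79, 3.14, 3.14, 3.14, 3.14, 3.14].

### API

Orientations are given as a unit quaternion [w, x, y, z].
In Python, from station import arm gives the robot as it stands.
- The arm moves only by the tool step_arm, never from a script. Its argument "motion" is one flat list of numbers, 4 for each row, row after row: the shift along the tool's x, y, z normalised to -1 to 1, where 1 is 0.3 m, then the turn about the tool's z normalised to -1 to 1, where 1 is pi/2 rad. In form: [x, y, z, yaw, x, y, z, yaw, ...]. A call has 1 to 20 rows; each row is the pose to reach, as a shift and turn from the pose measured when the call began, along the tool's axes at that moment; what a row does not reach only later rows make up. A row lasts 1/12 s, in which the tool goes at most 41.7 mm and 7.16 degrees, less where a joint would pass 70% of its speed; a pose out of reach is approached as far as the arm can. A call with a number of a shift or a turn outside -1 to 1 is refused whole. A call with a gripper value outside its range is refused whole. "hand" is the opening, from -1 (shut) to 1 (fully open), so that 0 is half open, set as the call begins (left out, the last holds). The fingers move at their own pace and stop on an object; "squeeze" is the grip in N (left out, the last holds). Time passes only in rows, so rows that repeat a pose let the fingers close. It gives the time, the measured TCP pose, the force and the opening at its end, in the units of the state.
- arm.get_obs(): the state, without advancing time (a new reading comes with each control period).
- arm.grab_frame(name): name is "side" or "top" or "wrist"; returns a dict with "pixels" (400x640x3 uint8, red, green, blue), "fx", "fy", "cx", "cy" (pixels), "R" (3x3) and "t" (3): a world point X has camera coordinates R X + t. Camera axes: x right, y down, z forward; pixel columns grow to the right and rows downward; lengths in mm; the calibration is good to about 2 mm. A picture is of the moment at which its call begins. There is no depth.
- arm.sign_off(): hands the job in, once; it reports no verdict.
Trained networks look in a picture, given as the dict that the camera call returned (one of the last four; its "shot" number tells which), for a name from the list of things; names that differ only in an ending like _2 or _b are one class to them, and where a whole thing is asked for, a point or a joint stands for the part that bears it (a point fixed in the world has none). Each returns a list of dicts, best first, with "score" (0 to 1); they miss things now and then, are a little off and sometimes report something else, mostly with a low value. They report only what shows in the picture. A call takes as long as a camera call.
- arm.look_for(picture, thing): "position" ([column, row] in pixels, amid what is visible of it).
The state is a dict: "time": time; "joint_pos": joint angles; "joint_vel": joint speeds; "joint_efforts": joint torques, N m; "ee_pos": TCP position; "ee_rot": TCP orientation; "ft_force": force on the tool from outside, world axes, zero at the start; "wrist_torque": the same for the moment, N m; "width": finger opening in mm.
Only numpy, scipy, OpenCV 4.12 (cv2) and the standard library are available. Lean on these libraries where they do the work, as an engineer would, in place of code of your own. Each camera call takes 0.05 s, during which the arm holds its last target.

## Working session

There is one attempt and no reset: what is moved stays moved. The work goes in short steps, Python scripts to look and compute and a tool call to move; the robot and the scene stay as the last step left them, time stands still between calls to the robot, and variables do not carry over. Pictures are saved under pics/ and viewed, and the job is handed in when it is done.

Besides the shell and the picture viewer there is one more tool, called by a JSON object that holds its "method" and its "body". step_arm: Moves the arm, as the interface text tells. Scaled input: -1 to 1 covers 0.3 m each way for a shift and pi/2 rad each way for a turn. Its arguments: {"type":"object","properties":{"motion":{"type":"array","items":{"type":"number"}},"hand":{"type":"number"},"squeeze":{"type":"number"}},"required":["motion"]}

```bash
ls; mkdir -p pics; cat > h.py <<'E'
import numpy as np, cv2, pickle
from station import arm
def snap(n,f):
    p=arm.grab_frame(n); cv2.imwrite('pics/'+f+'.png',p['pixels'][:,:,::-1]); pickle.dump({k:p[k] for k in p},open('pics/'+f+'.pkl','wb')); return p
def proj(p,X):
    c=np.array(p['R'])@np.array(X,float)+np.array(p['t']); return np.array([p['fx']*c[0]/c[2]+p['cx'],p['fy']*c[1]/c[2]+p['cy']])
def onplane(p,uv,z):
    R=np.array(p['R']);t=np.array(p['t']).ravel();C=-R.T@t
    d=R.T@np.array([(uv[0]-p['cx'])/p['fx'],(uv[1]-p['cy'])/p['fy'],1]); return C+d*(z-C[2])/d[2]
def tri(ps,uvs):
    A=[];b=[]
    for p,uv in zip(ps,uvs):
        R=np.array(p['R']);t=np.array(p['t']).ravel();C=-R.T@t
        d=R.T@np.array([(uv[0]-p['cx'])/p['fx'],(uv[1]-p['cy'])/p['fy'],1]);d/=np.linalg.norm(d)
        M=np.eye(3)-np.outer(d,d);A.append(M);b.append(M@C)
    return np.linalg.lstsq(np.vstack(A),np.hstack(b),rcond=None)[0]
E
python3 - <<'E'
from h import *
s=arm.get_obs();print(s)
P={n:snap(n,n+'0') for n in ('side','top','wrist')}
for n,p in P.items():
    print(n,p['shot'],p['fx'],np.round(-np.array(p['R']).T@np.array(p['t']).ravel()))
    for th in ('lock_top','dial','hub','grip','axis_mid','jar','can','race','wrench','driver','fixture'):
        r=arm.look_for(p,th); print(' ',th,[(np.round(q['position']).tolist(),round(q['score'],2)) for q in r[:2]])
E
```

```text
pics
{'time': 0.0, 'joint_pos': array([ 1.18850677,  0.61592305, -0.01262859,  1.42492899,  0.00808853,
        1.10338409, -0.04039413]), 'joint_vel': array([ 0.00035778,  0.00095056, -0.00096379,  0.0020044 ,  0.00053846,
       -0.00025022, -0.00091248]), 'joint_efforts': array([-4.46740460e-04, -4.69204187e+01,  2.58824229e-01, -1.71035296e+01,
        9.83569800e-03,  9.66280029e-03, -9.24886876e-06]), 'ee_pos': array([ 226.32282036, -608.97977103,  403.52505874]), 'ee_rot': array([-1.27452086e-03,  9.84210731e-01,  1.76995918e-01, -2.39688727e-04]), 'ft_force': array([ 0.3825915 , -0.93987969, -0.18445028]), 'wrist_torque': array([-0.00211596, -0.01490352, -0.03774446]), 'width': 85.2988361486543}
side 1 369.89705139107076 [524. 882. 940.]
  lock_top [([328.0, 149.0], 0.51)]
  dial [([322.0, 199.0], 0.9)]
  hub [([322.0, 197.0], 0.61)]
  grip [([331.0, 221.0], 0.41), ([316.0, 130.0], 0.4)]
  axis_mid [([322.0, 197.0], 0.65), ([350.0, 156.0], 0.65)]
  jar [([344.0, 333.0], 0.76)]
  can [([313.0, 128.0], 0.62)]
  race [([328.0, 146.0], 0.74), ([353.0, 155.0], 0.69)]
  wrench [([353.0, 302.0], 0.78)]
  driver [([304.0, 332.0], 0.84)]
  fixture [([322.0, 197.0], 0.94)]
top 2 487.2844863678333 [ 424.  -49. 1501.]
  lock_top [([375.0, 219.0], 0.47)]
  dial [([336.0, 218.0], 0.64)]
  hub [([333.0, 221.0], 0.94)]
  grip [([276.0, 230.0], 0.58)]
  axis_mid [([333.0, 221.0], 0.61)]
  jar [([163.0, 243.0], 0.79)]
  can [([471.0, 206.0], 0.93), ([334.0, 222.0], 0.25)]
  race [([438.0, 257.0], 0.81)]
  wrench [([208.0, 253.0], 0.61), ([376.0, 216.0], 0.48)]
  driver [([174.0, 205.0], 0.8), ([337.0, 219.0], 0.49)]
  fixture [([335.0, 218.0], 0.56)]
wrist 3 345.61150536903153 [ 292. -584.  372.]
  lock_top []
  dial []
  hub []
  grip []
  axis_mid []
  jar []
  can []
  race []
  wrench []
  driver []
  fixture []
```

View pics/side0.png

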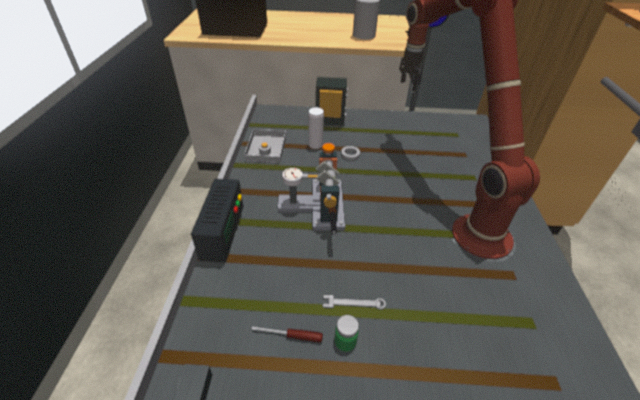

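View pics/top0.png

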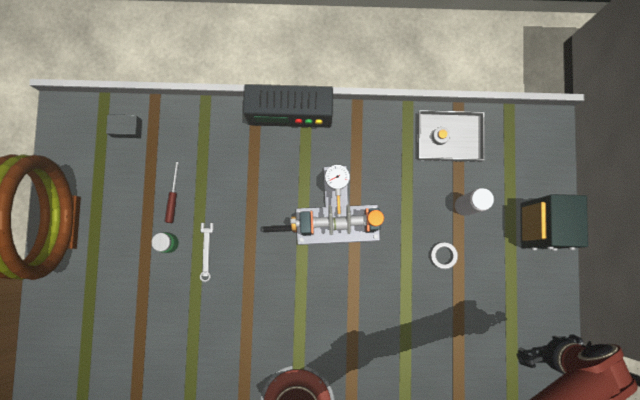

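```bash
python3 - <<'E'
from h import *
im=cv2.imread('pics/top0.png')[140:300,240:480]; cv2.imwrite('pics/top0z.png',cv2.resize(im,None,fx=3.3,fy=3.3,interpolation=cv2.INTER_CUBIC))
im=cv2.imread('pics/side0.png')[100:280,220:440]; cv2.imwrite('pics/side0z.png',cv2.resize(im,None,fx=3.3,fy=3.3,interpolation=cv2.INTER_CUBIC))
E
```

```text
(no output)
```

View pics/top0z.png

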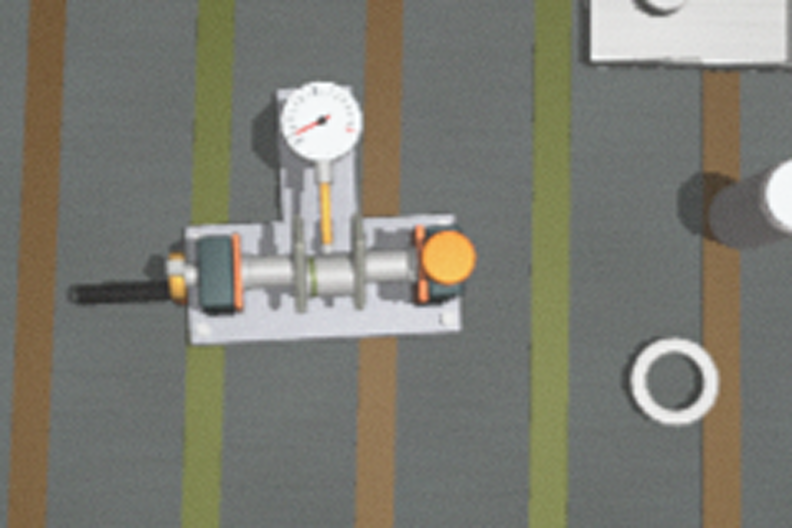

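View pics/side0z.png

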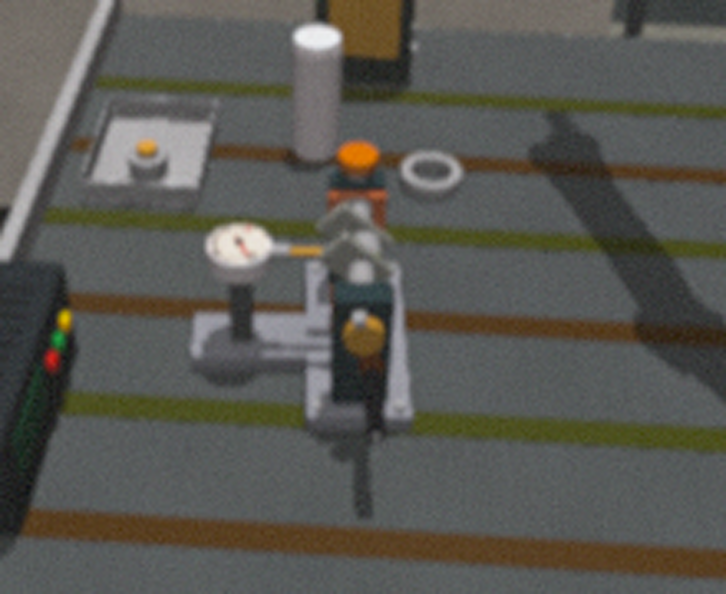

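The side and top views show the fixture with its gauge towards +x (dial at top px ~(337,177)), headstock and handle to the left (+y), and the lock cap at (375,218). The handle hangs low. Next I fit the fixture pose.

```bash
cat > fit.py <<'E'
from h import *
from scipy.optimize import least_squares
t=pickle.load(open('pics/top0.pkl','rb'));s=pickle.load(open('pics/side0.pkl','rb'))
zt=lambda u:(np.array(u)/3.3+[240,140]-0.35); zs=lambda u:(np.array(u)/3.3+[220,100]-0.35)
obs=[(t,zt((187,228)),(55,125,24)),(t,zt((455,215)),(55,-125,24)),(t,zt((461,328)),(-55,-125,24)),(t,zt((192,343)),(-55,125,24)),
(t,zt((321,121)),(125,0,152)),(t,zt((447,258)),(0,-95,199)),(s,zs((238,245)),(125,0,152)),(s,zs((358,157)),(0,-95,198)),(s,zs((411,425)),(-55,125,24)),(s,zs((306,425)),(55,125,24))]
def w(v,X):
    c,n=np.cos(v[2]),np.sin(v[2]);return np.array([v[0]+c*X[0]-n*X[1],v[1]+n*X[0]+c*X[1],X[2]])
f=lambda v:np.hstack([proj(p,w(v,X))-uv for p,uv,X in obs])
r=least_squares(f,[480,-90,0]);v=r.x
if __name__=='__main__':
    print(v,np.degrees(v[2]));print(np.round(f(v).reshape(-1,2),1))
    for a in range(0,360,30):
        X=w(v,(45*np.cos(np.radians(a)),219,140+45*np.sin(np.radians(a))))
        print(a,np.round(X),np.round((proj(t,X)-[240,140])*3.3),np.round((proj(s,X)-[220,100])*3.3))
    p=pickle.load(open('pics/wrist0.pkl','rb'));print(np.round(p['R'],3),p['cx'],p['cy'])
E
python3 fit.py
```

```text
[ 5.35442201e+02 -1.05022708e+02  7.57913182e-02] 4.342522658981108
[[-1.2 -0.7]
 [-0.5 -0.6]
 [-0.2  1.2]
 [-1.2  0.6]
 [-0.4 -0.1]
 [-0.2 -0.3]
 [ 0.  -0.6]
 [-0.1 -0.8]
 [ 0.4 -2.3]
 [-0.2 -2.3]]
0 [564. 117. 140.] [ 66. 227.] [316. 404.]
30 [558. 116. 162.] [ 63. 231.] [323. 387.]
60 [541. 115. 179.] [ 61. 249.] [342. 374.]
90 [519. 113. 185.] [ 61. 276.] [368. 369.]
120 [496. 112. 179.] [ 63. 303.] [393. 374.]
150 [480. 110. 162.] [ 66. 324.] [411. 387.]
180 [474. 110. 140.] [ 70. 333.] [416. 404.]
210 [480. 110. 118.] [ 72. 327.] [407. 421.]
240 [496. 112. 101.] [ 74. 309.] [388. 433.]
270 [519. 113.  95.] [ 74. 283.] [364. 438.]
300 [541. 115. 101.] [ 72. 257.] [340. 433.]
330 [558. 116. 117.] [ 69. 237.] [323. 421.]
[[ 0.349 -0.937 -0.003]
 [-0.9   -0.335  0.279]
 [-0.262 -0.095 -0.96 ]] 318.4495691460565 206.41445929111254
```

View pics/wrist0.png

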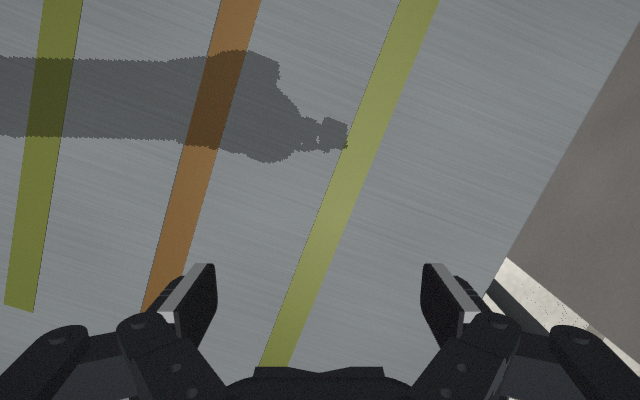

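```bash
cat >> h.py <<'E'
from scipy.spatial.transform import Rotation as Ro
def cmd(target,ang=None,s=None):
    s=s or arm.get_obs();w,x,y,z=s['ee_rot'];M=Ro.from_quat([x,y,z,w]).as_matrix()
    d=M.T@(np.array(target,float)-s['ee_pos'])/300
    a=np.degrees(np.arctan2(M[1,0],M[0,0])); yaw=0 if ang is None else -((ang-a+180)%360-180)/90
    return np.round(np.hstack([d,yaw]),4).tolist()
E
python3 - <<'E'
from h import *
print(cmd((376,-369,450),57.3))
E
```

```text
[0.7463, -0.577, -0.1509, -0.4101]
```

{"method": "step_arm", "body": {"motion": [0.06,-0.05,-0.15,-0.05,0.16,-0.13,-0.15,-0.12,0.27,-0.21,-0.15,-0.2,0.38,-0.29,-0.15,-0.27,0.48,-0.37,-0.15,-0.34,0.59,-0.45,-0.15,-0.41,0.69,-0.53,-0.15,-0.41,0.746,-0.577,-0.15,-0.41]}}

```text
time: 2.47
ee_pos: [378.6, -364.4, 450.3]
ee_rot: [-0.0, 0.876, 0.482, 0.002]
ft_force: [0.8, 0.2, -0.5]
width: 85.2
```

```bash
python3 - <<'E'
from h import *
s=arm.get_obs();print(s['time'],s['ee_pos'],cmd((525,-130,450),94.3))
E
```

```text
2.4667 [ 378.60787177 -364.4362236   450.25459707] [0.9213, -0.0056, 0.0038, -0.407]
```

{"method": "step_arm", "body": {"motion": [0.13,0,0,-0.08,0.26,0,0,-0.16,0.39,0,0,-0.24,0.52,0,0,-0.32,0.65,0,0,-0.4,0.78,0,0,-0.407,0.87,-0.005,0,-0.407,0.92,-0.005,0,-0.407,0.92,-0.005,0,-0.407]}}

```text
time: 3.22
ee_pos: [526.5, -125.9, 451.5]
ee_rot: [-0.0, 0.677, 0.736, 0.003]
ft_force: [0.4, -0.1, 0.5]
width: 85.4
```

```bash
python3 - <<'E'
from h import *
s=arm.get_obs();print(s['time'],s['ee_pos'],s['joint_pos'])
snap('wrist','w1')
E
```

```text
3.2167 [ 526.48524894 -125.85393382  451.47168211] [ 0.49614865  0.42937002 -0.44614447  1.66247999  0.19751148  1.09130753
  0.07774659]
```

View pics/w1.png

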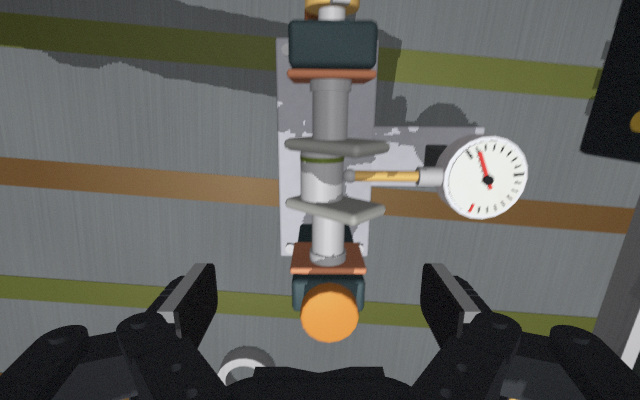

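The wrist view shows the dial at (485,178) with its needle just past zero, the 16 mm red tick at (472,207), the lock cap at (330,313) and the handle off the top of the frame. Next I measure the needle and check the fixture fit.

```bash
cat > dial.py <<'E'
from fit import *
def needle(p,v,guess=None,show=None,half=38,N=500):
    # rectify the dial face plane z=152, fixture axes: image right=+x, up=+y
    sc=N/(2*half); ctr=np.array([125,0]) if guess is None else np.array(guess)
    src=[];dst=[]
    for dx,dy in ((-half,half),(half,half),(half,-half),(-half,-half)):
        src.append(proj(p,w(v,(ctr[0]+dx,ctr[1]+dy,152))));dst.append(((dx+half)*sc,(half-dy)*sc))
    H=cv2.getPerspectiveTransform(np.float32(src),np.float32(dst))
    im=cv2.warpPerspective(p['pixels'],H,(N,N),flags=cv2.INTER_CUBIC)
    if show: cv2.imwrite('pics/%s.png'%show,im[:,:,::-1])
    return im,sc
E
python3 - <<'E'
from dial import *
p=pickle.load(open('pics/w1.pkl','rb'))
for X in ((0,-95,199),(125,0,152),(30,110,170),(-30,110,170),(30,80,170),(-30,80,170),(-55,125,24)): print(X,np.round(proj(p,w(v,X))))
needle(p,v,show='d1')
E
```

```text
(0, -95, 199) [331. 315.]
(125, 0, 152) [489. 176.]
(30, 110, 170) [381.  14.]
(-30, 110, 170) [288.  14.]
(30, 80, 170) [378.  64.]
(-30, 80, 170) [289.  63.]
(-55, 125, 24) [275.  34.]
```

View pics/d1.png

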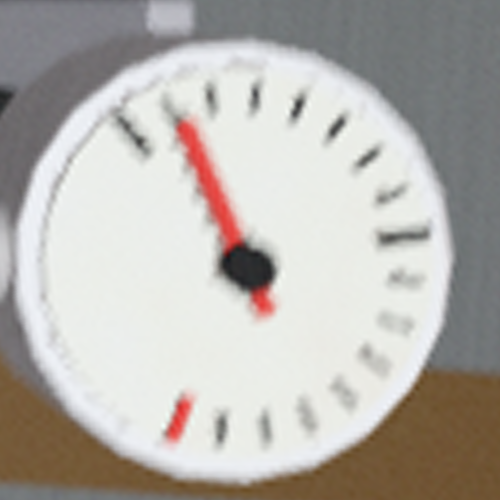

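```bash
python3 - <<'E'
from h import *
from fit import w,v
t=pickle.load(open('pics/top0.pkl','rb'));s=pickle.load(open('pics/side0.pkl','rb'))
for a in (250,255,260,265):
    for y in (140,219):
        X=w(v,(45*np.cos(np.radians(a)),y,140+45*np.sin(np.radians(a))));print(a,y,np.round((proj(t,X)-[240,140])*3.3),np.round((proj(s,X)-[220,100])*3.3))
a=np.radians(257);T=w(v,(45*np.cos(a),192,400));print(T,cmd(T,94.3))
E
```

```text
250 140 [164. 296.] [377. 376.]
250 219 [ 74. 301.] [381. 436.]
255 140 [164. 292.] [373. 377.]
255 219 [ 74. 297.] [377. 437.]
260 140 [164. 288.] [369. 377.]
260 219 [ 74. 292.] [372. 437.]
265 140 [164. 284.] [365. 378.]
265 219 [ 74. 288.] [368. 438.]
[510.81045857  85.659615   400.        ] [0.7156, 0.0071, 0.1726, 0.0026]
```

{"method": "step_arm", "body": {"motion": [0.1,0,0.03,0,0.22,0,0.07,0,0.34,0,0.11,0,0.46,0,0.15,0,0.58,0.005,0.17,0,0.68,0.007,0.172,0,0.715,0.007,0.172,0.003,0.715,0.007,0.172,0.003,0.715,0.007,0.172,0.003]}}

```text
time: 4.02
ee_pos: [511.1, 83.4, 400.2]
ee_rot: [0.001, 0.681, 0.732, 0.001]
ft_force: [0.7, -0.8, 0.4]
width: 85.5
```

```bash
python3 - <<'E'
from h import *
from fit import w,v
p=snap('wrist','w2');t=snap('top','t2');s=arm.get_obs();print(s['time'],s['ee_pos'])
for a in (250,257,265):
    for y in (140,219):
        X=w(v,(45*np.cos(np.radians(a)),y,140+45*np.sin(np.radians(a))));print(a,y,np.round(proj(p,X)))
im=cv2.imread('pics/t2.png')[100:300,220:460]; cv2.imwrite('pics/t2z.png',cv2.resize(im,None,fx=3,fy=3,interpolation=cv2.INTER_CUBIC))
E
```

```text
4.1167 [511.29119713  82.29341251 400.12146689]
250 140 [312. 254.]
250 219 [311. 162.]
257 140 [318. 253.]
257 219 [318. 161.]
265 140 [325. 253.]
265 219 [325. 161.]
```

View pics/w2.png

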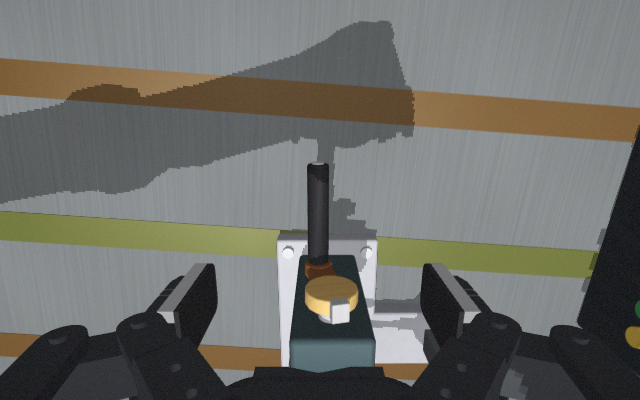

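View pics/t2z.png

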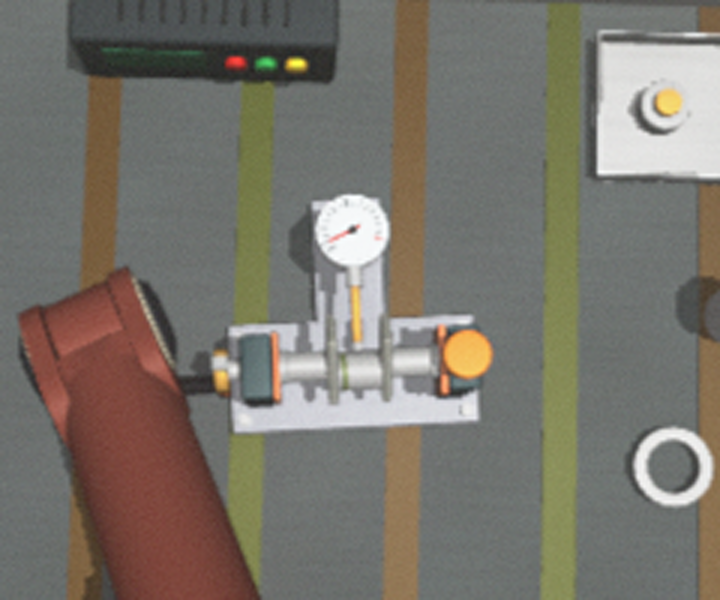

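The handle's free end is at (318,162), where the model puts it for a handle angle of 257°. The top camera keeps the dial in view. I'll descend.

```bash
python3 - <<'E'
from h import *
from fit import w,v
a=np.radians(257);T=w(v,(45*np.cos(a),192,140+45*np.sin(a)+155));s=arm.get_obs();print(T,s['ee_pos'],cmd(T,94.3))
E
```

```text
[510.81045857  85.659615   251.15334708] [511.29119713  82.29341251 400.12146689] [0.0113, -0.0023, 0.4966, -0.0036]
```

{"method": "step_arm", "body": {"motion": [0,0,0.08,0,0.005,0,0.18,0,0.01,-0.002,0.28,0,0.011,-0.002,0.37,-0.003,0.011,-0.002,0.45,-0.003,0.011,-0.002,0.497,-0.003,0.011,-0.002,0.497,-0.003,0.011,-0.002,0.497,-0.003]}}

```text
time: 4.78
ee_pos: [511.3, 83.6, 250.7]
ee_rot: [0.001, 0.682, 0.732, 0.0]
ft_force: [0.3, -0.0, 0.5]
width: 85.5
```

{"method": "step_arm", "body": {"motion": [0,0,0,0,0,0,0,0,0,0,0,0,0,0,0,0,0,0,0,0,0,0,0,0,0,0,0,0,0,0,0,0,0,0,0,0,0,0,0,0], "hand": -1, "squeeze": 40}}

```text
time: 5.62
ee_pos: [511.3, 83.6, 250.9]
ee_rot: [0.001, 0.682, 0.732, 0.0]
ft_force: [-0.9, -0.5, 4.5]
width: 16.7
```

```bash
python3 - <<'E'
from h import *
p=snap('wrist','w3');t=snap('top','t3');s=arm.get_obs();print(s['time'],s['ee_pos'],s['width'],s['ft_force'])
E
```

```text
5.7167 [511.27839861  83.62084085 250.89743429] 16.768646119131446 [-2.28423643 -0.76885786  5.46938736]
```

View pics/w3.png

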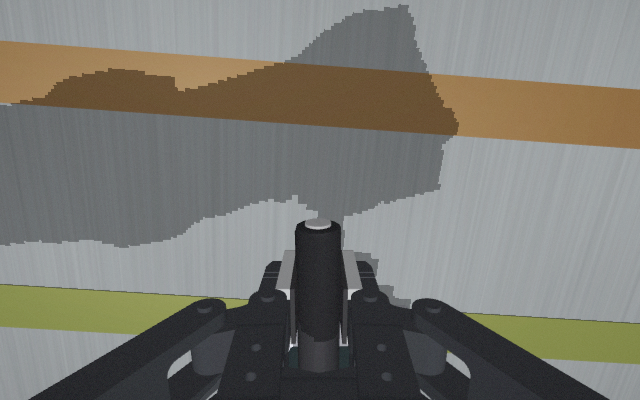

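```bash
cat > arc.py <<'E'
import sys,numpy as np
def arc(a0,a1,n,hold=2,y=0):
    r=[]
    for a in list(np.linspace(a0,a1,n+1)[1:])+[a1]*hold:
        A,B=np.radians([a,a0]); r+=[0,round(.15*(np.cos(A)-np.cos(B)),3),round(-.15*(np.sin(A)-np.sin(B)),3),0]
    return r
if __name__=='__main__': print(arc(float(sys.argv[1]),float(sys.argv[2]),int(sys.argv[3]),int(sys.argv[4])))
E
python3 arc.py 258 318 8 3
```

```text
[0, np.float64(0.019), np.float64(0.003), 0, 0, np.float64(0.039), np.float64(0.003), 0, 0, np.float64(0.059), np.float64(0.001), 0, 0, np.float64(0.078), np.float64(-0.004), 0, 0, np.float64(0.096), np.float64(-0.011), 0, 0, np.float64(0.113), np.float64(-0.021), 0, 0, np.float64(0.129), np.float64(-0.033), 0, 0, np.float64(0.143), np.float64(-0.046), 0, 0, np.float64(0.143), np.float64(-0.046), 0, 0, np.float64(0.143), np.float64(-0.046), 0, 0, np.float64(0.143), np.float64(-0.046), 0]
```

{"method": "step_arm", "body": {"motion": [0,0.019,0.003,0,0,0.039,0.003,0,0,0.059,0.001,0,0,0.078,-0.004,0,0,0.096,-0.011,0,0,0.113,-0.021,0,0,0.129,-0.033,0,0,0.143,-0.046,0,0,0.143,-0.046,0,0,0.143,-0.046,0,0,0.143,-0.046,0]}}

```text
time: 6.63
ee_pos: [553.7, 86.8, 264.6]
ee_rot: [0.001, 0.682, 0.732, -0.0]
ft_force: [-3.5, 1.2, -2.7]
width: 17.0
```

```bash
sed -i 's/round(\(.15\*(np.cos(A)-np.cos(B))\),3)/round(float(\1),3)/; s/round(\(-.15\*(np.sin(A)-np.sin(B))\),3)/round(float(\1),3)/' arc.py
cat > tm.py <<'E'
import sys
from dial import *
f=sys.argv[1]
p=snap('top',f); s=arm.get_obs(); pickle.dump(s,open('pics/%s_s.pkl'%f,'wb'))
dx=s['ee_pos']-np.array([*v[:2],0]);c,n=np.cos(v[2]),np.sin(v[2]);fx=c*dx[0]+n*dx[1];fz=s['ee_pos'][2]-155-140
print(s['time'],s['ee_pos'],s['ft_force'],'ang',np.degrees(np.arctan2(fz,fx))%360,'r',np.hypot(fx,fz),s['width'])
needle(p,v,show=f+'d',N=360)
E
python3 tm.py t4
```

```text
6.6833 [553.72547962  86.79238237 264.62854594] [-2.99315006  1.62348954 -4.34203523] ang 317.1621841289885 r 44.66880172279374 16.58625997328837
```

View pics/t4d.png

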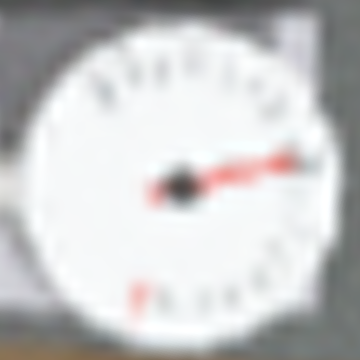

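Needle reads about 7.8 mm and rising, so + is the right direction, with the high spot near a handle angle of 37°. I'll sample past it and fit the symmetric curve.

```bash
cat >> dial.py <<'E'
def read(p,v):
    im,sc=needle(p,v,N=500);f=im.astype(float)
    white=(f.min(2)>150).astype(np.uint8)
    m=cv2.moments(cv2.morphologyEx(white,cv2.MORPH_OPEN,np.ones((9,9))))
    yy,xx=np.mgrid[:500,:500]
    red=np.clip(f[:,:,0]-(f[:,:,1]+f[:,:,2])/2-25,0,None)
    # hub: darkest blob near middle
    g=f.sum(2);hm=np.hypot(xx-250,yy-250)<70;wt=np.where(hm,np.clip(330-g,0,None),0)
    if wt.sum()<1: return None
    cx,cy=(wt*xx).sum()/wt.sum(),(wt*yy).sum()/wt.sum()
    r=np.hypot(xx-cx,yy-cy)/sc
    # angular profile: red between 7 and 23 mm
    ang=np.arctan2(xx-cx,cy-yy)
    k=(r>6)&(r<23);z=(red*k*np.exp(1j*ang)).sum()
    a0=np.angle(z); 
    k&=np.abs(np.angle(np.exp(1j*(ang-a0))))<0.6
    a=np.angle((red*k*np.exp(1j*ang)).sum())
    return np.degrees(a),cx,cy
E
cat >> tm.py <<'E'
import glob
print(read(p,v))
E
python3 - <<'E'
from dial import *
for f in ('top0','t2','t3','t4','w1'):
    print(f,read(pickle.load(open('pics/%s.pkl'%f,'rb')),v))
E
python3 arc.py 318 342 3 2; python3 arc.py 342 366 3 2;  python3 arc.py 6 30 3 2;
```

```text
top0 (np.float64(-22.61268252864058), np.float64(251.29772570640938), np.float64(259.6685044796692))
t2 (np.float64(-22.707158653953776), np.float64(251.28337009477178), np.float64(259.5816709891655))
t3 (np.float64(-22.469398949238798), np.float64(251.03468835889706), np.float64(259.4257469633833))
t4 (np.float64(75.8483581894403), np.float64(252.010703010703), np.float64(259.9170965837632))
w1 (np.float64(-24.022882219591498), np.float64(246.7928624606739), np.float64(267.04607159153676))
[0, 0.013, -0.016, 0, 0, 0.023, -0.035, 0, 0, 0.031, -0.054, 0, 0, 0.031, -0.054, 0, 0, 0.031, -0.054, 0]
[0, 0.005, -0.02, 0, 0, 0.007, -0.041, 0, 0, 0.007, -0.062, 0, 0, 0.007, -0.062, 0, 0, 0.007, -0.062, 0]
[0, -0.004, -0.021, 0, 0, -0.01, -0.041, 0, 0, -0.019, -0.059, 0, 0, -0.019, -0.059, 0, 0, -0.019, -0.059, 0]
```

Needle reading works, and the top and wrist pictures agree within 1.5°. I'll continue.

{"method": "step_arm", "body": {"motion": [0,0.013,-0.016,0,0,0.023,-0.035,0,0,0.031,-0.054,0,0,0.031,-0.054,0,0,0.031,-0.054,0]}}

```text
time: 7.1
ee_pos: [563.6, 87.5, 282.2]
ee_rot: [0.002, 0.682, 0.732, 0.001]
ft_force: [-2.2, 1.2, -0.6]
width: 16.4
```

```bash
python3 tm.py t5
```

```text
7.15 [563.58410336  87.56740095 282.17994428] [-3.20868005  0.86334232  1.18035746] ang 343.2675840776977 r 44.52917653281452 16.550882248259025
(np.float64(133.58217635448142), np.float64(251.48012319478235), np.float64(259.4631968528392))
```

{"method": "step_arm", "body": {"motion": [0,0.005,-0.02,0,0,0.007,-0.041,0,0,0.007,-0.062,0,0,0.007,-0.062,0,0,0.007,-0.062,0]}}

```text
time: 7.57
ee_pos: [565.3, 87.7, 301.7]
ee_rot: [0.002, 0.682, 0.732, 0.001]
ft_force: [-5.2, -0.3, 1.0]
width: 16.5
```

```bash
python3 tm.py t6
```

```text
7.6167 [565.28527931  87.75662639 301.61511079] [-4.85773682  1.39311216  0.66463936] ang 8.482686300255944 r 44.84500346347493 16.939796918148165
(np.float64(176.21232138262175), np.float64(252.7476864719924), np.float64(262.00640920833195))
```

{"method": "step_arm", "body": {"motion": [0,-0.004,-0.021,0,0,-0.01,-0.041,0,0,-0.019,-0.059,0,0,-0.019,-0.059,0,0,-0.019,-0.059,0]}}

```text
time: 8.03
ee_pos: [558.8, 87.3, 320.0]
ee_rot: [0.002, 0.682, 0.732, 0.0]
ft_force: [-5.4, 1.2, -0.9]
width: 16.8
```

```bash
python3 tm.py t7; for i in 30 54 78 102; do python3 arc.py $i $((i+24)) 3 2; done
```

```text
8.0833 [558.81817797  87.30960574 319.92848012] [-5.35533104  0.1520806  -1.71801778] ang 33.35407906775273 r 45.34005215406752 16.988353473653515
(np.float64(-166.8805053418335), np.float64(252.28814486411792), np.float64(260.407703823123))
[0, -0.012, -0.017, 0, 0, -0.026, -0.033, 0, 0, -0.042, -0.046, 0, 0, -0.042, -0.046, 0, 0, -0.042, -0.046, 0]
[0, -0.018, -0.011, 0, 0, -0.037, -0.02, 0, 0, -0.057, -0.025, 0, 0, -0.057, -0.025, 0, 0, -0.057, -0.025, 0]
[0, -0.021, -0.003, 0, 0, -0.042, -0.003, 0, 0, -0.062, -0.0, 0, 0, -0.062, -0.0, 0, 0, -0.062, -0.0, 0]
[0, -0.02, 0.006, 0, 0, -0.039, 0.014, 0, 0, -0.057, 0.025, 0, 0, -0.057, 0.025, 0, 0, -0.057, 0.025, 0]
```

{"method": "step_arm", "body": {"motion": [0,-0.015,-0.016,0,0,-0.03,-0.031,0,0,-0.045,-0.043,0,0,-0.045,-0.043,0,0,-0.045,-0.043,0]}}

```text
time: 8.5
ee_pos: [544.8, 86.4, 333.6]
ee_rot: [0.002, 0.682, 0.732, -0.0]
ft_force: [-3.8, 0.6, -1.4]
width: 16.6
```

```bash
python3 tm.py t8
```

```text
8.55 [544.89286576  86.42042992 333.55027708] [-4.42492815  0.68765385 -0.98298235] ang 58.18154941335819 r 45.36805411286287 16.467048153258254
(np.float64(-179.456561782288), np.float64(252.60790477536028), np.float64(260.1092822831308))
```

{"method": "step_arm", "body": {"motion": [0,-0.019,-0.009,0,0,-0.038,-0.016,0,0,-0.058,-0.02,0,0,-0.058,-0.02,0,0,-0.058,-0.02,0]}}

```text
time: 8.97
ee_pos: [527.1, 85.1, 340.1]
ee_rot: [0.002, 0.682, 0.731, -0.001]
ft_force: [-2.1, 0.8, -3.5]
width: 16.9
```

```bash
python3 tm.py t9
```

```text
9.0167 [527.22739659  85.16856974 340.01486719] [-1.09542544 -0.34330822 -0.72494317] ang 82.1455844193647 r 45.441173541979865 16.877649269379237
(np.float64(143.4079453041263), np.float64(252.2682821054914), np.float64(260.453081801919))
```

{"method": "step_arm", "body": {"motion": [0,-0.021,-0.002,0,0,-0.042,0,0,0,-0.062,0.005,0,0,-0.062,0.005,0,0,-0.062,0.005,0]}}

```text
time: 9.43
ee_pos: [508.0, 83.8, 338.6]
ee_rot: [0.001, 0.682, 0.731, -0.001]
ft_force: [0.8, -0.3, -1.1]
width: 16.6
```

```bash
python3 tm.py t10
```

```text
9.4833 [508.08238849  83.78841651 338.55380715] [ 0.02249494 -0.4460773  -2.23714356] ang 106.60092646778115 r 45.44818025564906 16.562962630973864
(np.float64(90.8196148830211), np.float64(253.93819334389858), np.float64(260.04194570829713))
```

{"method": "step_arm", "body": {"motion": [0,-0.019,0.007,0,0,-0.038,0.017,0,0,-0.054,0.029,0,0,-0.054,0.029,0,0,-0.054,0.029,0]}}

```text
time: 9.9
ee_pos: [491.3, 82.5, 329.3]
ee_rot: [0.001, 0.682, 0.731, -0.002]
ft_force: [2.3, -0.6, -3.7]
width: 16.7
```

```bash
python3 tm.py t11
```

```text
9.95 [491.41676277  82.53345692 329.30403919] [ 2.77834031 -0.71500726 -3.05566231] ang 130.8832357246583 r 45.37301191681499 16.55880734893001
(np.float64(38.62920023603451), np.float64(251.06615220591968), np.float64(260.87576788343404))
```

```bash
cat > ff.py <<'E'
from dial import *
fs=sorted(__import__('sys').argv[1:])
N=[];E=[]
for f in fs:
    s=pickle.load(open('pics/%s_s.pkl'%f,'rb'));p=pickle.load(open('pics/%s.pkl'%f,'rb'))
    d=s['ee_pos']-np.array([*v[:2],0]);c,n=np.cos(v[2]),np.sin(v[2]);E.append((c*d[0]+n*d[1],s['ee_pos'][2]));N.append(read(p,v)[0])
E=np.array(E);N=np.array(N);N[N<-100]+=360
A=np.c_[2*E,np.ones(len(E))];q=np.linalg.lstsq(A,(E**2).sum(1),rcond=None)[0];R=np.sqrt(q[2]+q[0]**2+q[1]**2)
for nm,C in (('fit',q[:2]),('nominal',(0,295))):
    H=np.degrees(np.arctan2(E[:,1]-C[1],E[:,0]-C[0]))
    def mod(x,ball=1):
        ph=np.radians(H-x[0]);d=8*np.cos(ph)+(24*np.sqrt(1-np.sin(ph)**2/9) if ball else 24)-16
        return x[1]+15*d
    for ball in (1,0):
        r=least_squares(lambda x:mod(x,ball)-N,[37,-40]);print(nm,C,R,'ball',ball,r.x,np.round(r.fun,1),np.round(H,1))
E
python3 ff.py t4 t5 t6 t7 t8 t9 t10 t11
```

```text
fit [-7.05697696e-02  2.95533700e+02] 44.937840547777164 ball 1 [ 34.89818129 -47.46278982] [ 0.6  0.3  1.6 -0.3 -1.  -0.7 -0.5 -0. ] [106.7 131.3 -43.3 -17.4   7.8  32.7  57.7  82. ]
fit [-7.05697696e-02  2.95533700e+02] 44.937840547777164 ball 0 [ 34.18777534 -58.48402982] [  6.7   8.1  11.7   2.6  -7.2 -11.6  -9.   -1.2] [106.7 131.3 -43.3 -17.4   7.8  32.7  57.7  82. ]
nominal (0, 295) 44.937840547777164 ball 1 [ 35.1307976  -47.92434649] [ 0.9  1.   1.6  0.  -0.9 -1.1 -1.1 -0.4] [106.6 130.9 -42.8 -16.7   8.5  33.4  58.2  82.1]
nominal (0, 295) 44.937840547777164 ball 0 [ 34.38872269 -58.896594  ] [  6.9   8.9  11.8   2.8  -7.2 -12.   -9.6  -1.6] [106.6 130.9 -42.8 -16.7   8.5  33.4  58.2  82.1]
```

View pics/t7d.png

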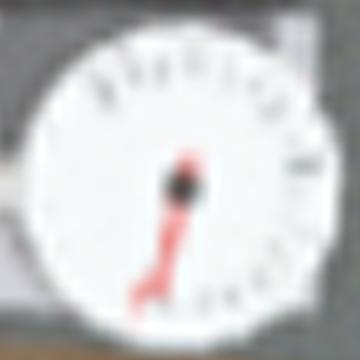

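```bash
for i in 131; do python3 arc.py 131 28 12 2;python3 arc.py 28 35 2 2; done
```

```text
[0, 0.018, -0.013, 0, 0, 0.038, -0.024, 0, 0, 0.059, -0.032, 0, 0, 0.081, -0.036, 0, 0, 0.103, -0.037, 0, 0, 0.126, -0.034, 0, 0, 0.147, -0.029, 0, 0, 0.168, -0.02, 0, 0, 0.187, -0.008, 0, 0, 0.204, 0.007, 0, 0, 0.219, 0.024, 0, 0, 0.231, 0.043, 0, 0, 0.231, 0.043, 0, 0, 0.231, 0.043, 0]
[0, -0.005, -0.008, 0, 0, -0.01, -0.016, 0, 0, -0.01, -0.016, 0, 0, -0.01, -0.016, 0]
```

{"method": "step_arm", "body": {"motion": [0,0.018,-0.013,0,0,0.038,-0.024,0,0,0.059,-0.032,0,0,0.081,-0.036,0,0,0.103,-0.037,0,0,0.126,-0.034,0,0,0.147,-0.029,0,0,0.168,-0.02,0,0,0.187,-0.008,0,0,0.204,0.007,0,0,0.219,0.024,0,0,0.231,0.043,0,0,0.231,0.043,0,0,0.231,0.043,0]}}

```text
time: 11.12
ee_pos: [561.3, 87.6, 315.7]
ee_rot: [0.001, 0.682, 0.732, -0.001]
ft_force: [-0.6, 2.0, -3.6]
width: 16.5
```

```bash
python3 tm.py t12; python3 - <<'E'
from dial import *
a=np.radians(35.1);s=arm.get_obs()
T=w(v,(45.3*np.cos(a),0,295+45.3*np.sin(a)));d=s['ee_pos']-np.array([*v[:2],0]);fy=-np.sin(v[2])*d[0]+np.cos(v[2])*d[1]
T=w(v,(45.3*np.cos(a),fy,295+45.3*np.sin(a)));print(fy,cmd(T,94.3))
E
```

```text
11.1667 [561.18439444  87.63105919 315.80230169] [ 0.69629684  1.18838831 -5.5350806 ] ang 27.32779074882867 r 45.3129701350935 17.01581947049368
(np.float64(-168.5805614904889), np.float64(251.9200360400946), np.float64(261.957596576191))
190.15153175605457 [-0.0001, -0.0107, -0.0175, -0.0029]
```

{"method": "step_arm", "body": {"motion": [0,-0.005,-0.009,0,0,-0.0107,-0.0175,0,0,-0.0107,-0.0175,0,0,-0.0107,-0.0175,0,0,-0.0107,-0.0175,0]}}

```text
time: 11.58
ee_pos: [557.9, 87.4, 321.4]
ee_rot: [0.001, 0.682, 0.731, -0.001]
ft_force: [-0.3, 0.8, -1.9]
width: 16.7
```

```bash
python3 tm.py t13
```

```text
11.6333 [557.85567543  87.39564883 321.38315493] [-0.068915    1.71661464 -2.33427716] ang 35.550597447661616 r 45.376972294607725 16.63397407174651
(np.float64(-166.7945956067839), np.float64(252.64573890521493), np.float64(260.0153658415102))
```

{"method": "step_arm", "body": {"motion": [0,0,0,0,0,0,0,0,0,0,0,0,0,0,0,0,0,0,0,0,0,0,0,0,0,0,0,0,0,0,0,0], "hand": 1}}

```text
time: 12.3
ee_pos: [557.9, 87.4, 321.4]
ee_rot: [0.001, 0.682, 0.731, -0.001]
ft_force: [1.7, 0.5, 0.5]
width: 85.4
```

{"method": "step_arm", "body": {"motion": [0,0,-0.06,0,0,0,-0.14,0,0,0,-0.22,0,0,0,-0.3,0,0,0,-0.38,0,0,0,-0.43,0,0,0,-0.43,0]}}

```text
time: 12.88
ee_pos: [558.5, 88.4, 454.3]
ee_rot: [0.003, 0.682, 0.731, 0.002]
ft_force: [-0.4, -0.3, -0.1]
width: 85.4
```

```bash
python3 tm.py t14; python3 - <<'E'
from h import *
print(cmd((526.5,-126,451.5),94.7))
E
```

```text
12.9333 [558.04164571  88.04669991 452.03147565] [ 0.16286305  1.05751958 -0.37990759] ang 76.68863916750645 r 161.3668811675744 85.32897123203409
(np.float64(-167.08519768949455), np.float64(252.51582741328875), np.float64(260.1496291266193))
[-0.7044, -0.1549, 0.003, -0.0075]
```

{"method": "step_arm", "body": {"motion": [-0.1,-0.02,0,0,-0.22,-0.05,0,0,-0.34,-0.075,0,0,-0.46,-0.1,0,0,-0.58,-0.13,0,0,-0.68,-0.155,0,0,-0.704,-0.155,0,0,-0.704,-0.155,0,0,-0.704,-0.155,0,0]}}

```text
time: 13.68
ee_pos: [526.4, -125.4, 451.3]
ee_rot: [0.001, 0.682, 0.731, 0.0]
ft_force: [0.5, 0.7, -0.7]
width: 85.4
```

```bash
python3 - <<'E'
from dial import *
p=snap('wrist','w4');needle(p,v,show='d4');print(read(p,v))
E
```

```text
(np.float64(-166.87990513720865), np.float64(250.30748812714535), np.float64(256.2572859359571))
```

View pics/d4.png

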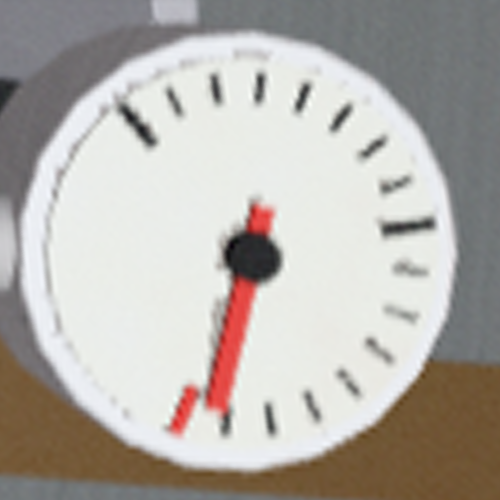

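View pics/w4.png

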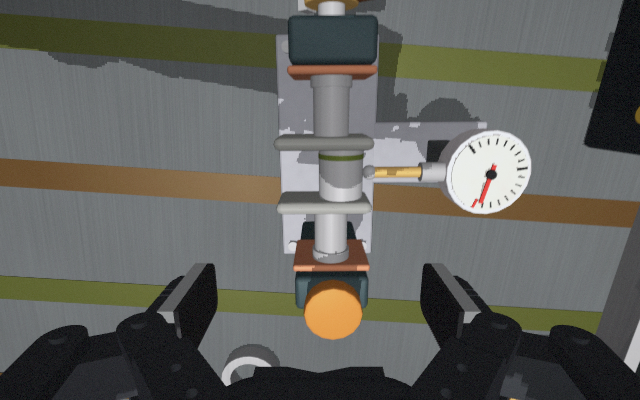

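The pin now sits fully towards the gauge (pin centre ~341 px, shaft ~332) with the webs symmetric. The needle, tip at (215,408) in the rectified face, reads about 193°. That matches the fitted peak within 0.6°, although it stops about 7° short of the red tick by a constant offset over the whole sweep. Next is the lock cap.

```bash
python3 - <<'E'
from dial import *
p=pickle.load(open('pics/w4.pkl','rb'))
g=p['pixels'].astype(int);m=(g[:,:,0]>180)&(g[:,:,2]<90)&(g[:,:,1]>80)&(g[:,:,1]<180);ys,xs=np.nonzero(m);k=(ys>260)&(ys<350)&(xs>290)&(xs<375);print('cap',xs[k].mean(),ys[k].mean(),k.sum())
for z in (190,195,200):print(z,onplane(p,(333,309),z),w(v,(0,-95,z)))
L=w(v,(0,-95,200));print(cmd((L[0],L[1],400),94.3))
E
```

```text
cap 334.175234936429 317.2039800995025 1809
190 [ 542.83135075 -201.39338891  190.        ] [ 542.63548474 -199.74998319  190.        ]
195 [ 542.35794244 -198.20262207  195.        ] [ 542.63548474 -199.74998319  195.        ]
200 [ 541.88453413 -195.01185524  200.        ] [ 542.63548474 -199.74998319  200.        ]
[-0.2551, 0.0346, 0.1723, -0.0014]
```

{"method": "step_arm", "body": {"motion": [-0.05,0.01,0,0,-0.13,0.02,0,0,-0.21,0.03,0,0,-0.255,0.035,0.02,0,-0.255,0.035,0.06,0,-0.255,0.035,0.11,0,-0.255,0.035,0.15,0,-0.255,0.035,0.172,0,-0.255,0.035,0.172,0,-0.255,0.035,0.172,0], "hand": -1}}

```text
time: 14.57
ee_pos: [543.0, -199.3, 399.8]
ee_rot: [0.001, 0.681, 0.733, 0.001]
ft_force: [0.3, 0.0, 0.8]
width: 0.1
```

```bash
python3 - <<'E'
from dial import *
p=snap('wrist','w5');t=snap('top','t15');s=arm.get_obs();print(s['time'],s['ee_pos'],s['width'],s['ft_force'],read(t,v));L=w(v,(0,-95,200));print(cmd((L[0],L[1],376),94.3))
E
```

```text
14.6667 [ 543.16764469 -199.45390484  400.85241583] 0.029937281284749626 [ 0.20871136 -0.31333759 -0.20689263] (np.float64(-167.01242675277817), np.float64(252.4549329898488), np.float64(260.30732664765236))
[-0.0008, -0.0022, 0.0828, -0.0011]
```

View pics/w5.png

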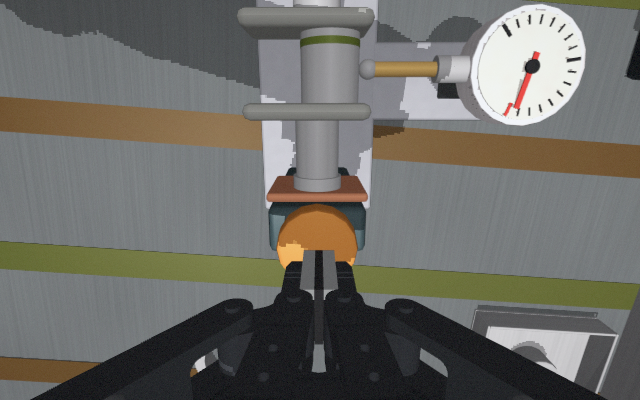

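The closed fingertips, at (318,255), are above the middle of the cap. I'll press down slowly.

{"method": "step_arm", "body": {"motion": [0,-0.002,0.03,0,0,-0.002,0.06,0,0,-0.002,0.083,0,0,-0.002,0.09,0,0,-0.002,0.095,0,0,-0.002,0.1,0,0,-0.002,0.1,0]}}

```text
time: 15.25
ee_pos: [542.2, -199.4, 371.1]
ee_rot: [0.001, 0.681, 0.733, 0.001]
ft_force: [-2.9, -0.5, 4.1]
width: -0.0
```

```bash
python3 - <<'E'
from h import *
s=arm.get_obs();print(s['ee_pos'],s['ft_force'])
E
```

```text
[ 542.20437926 -199.36834154  371.11352362] [-2.90425439 -0.48118033  4.06577239]
```

Contact at about z = 198. I'll go on in small steps to the stop.

{"method": "step_arm", "body": {"motion": [0,0,0.007,0,0,0,0.013,0,0,0,0.02,0,0,0,0.025,0,0,0,0.025,0]}}

```text
time: 15.67
ee_pos: [542.2, -199.3, 364.2]
ee_rot: [0.001, 0.681, 0.733, 0.001]
ft_force: [-2.3, 0.4, 4.7]
width: 0.1
```

{"method": "step_arm", "body": {"motion": [0,0,0.003,0,0,0,0.006,0,0,0,0.009,0,0,0,0.009,0]}}

```text
time: 16.0
ee_pos: [542.1, -199.1, 363.5]
ee_rot: [0.002, 0.681, 0.732, 0.0]
ft_force: [-3.8, 0.1, 11.4]
width: 0.2
```

{"method": "step_arm", "body": {"motion": [0,0,0.005,0,0,0,0.01,0,0,0,0.013,0,0,0,0.013,0,0,0,0.013,0]}}

```text
time: 16.42
ee_pos: [542.0, -198.8, 363.4]
ee_rot: [0.003, 0.681, 0.732, 0.0]
ft_force: [-5.7, 1.1, 19.6]
width: -0.3
```

The stop is solid: 20 N with no further movement at tip z ≈ 190.4. I'll retreat and check.

{"method": "step_arm", "body": {"motion": [0,0,-0.03,0,0,0,-0.08,0,0,0,-0.16,0,0,0,-0.24,0,0.1,-0.02,-0.29,0,0.2,-0.04,-0.29,0,0.25,-0.05,-0.29,0,0.25,-0.05,-0.29,0,0.25,-0.05,-0.29,0]}}

```text
time: 17.17
ee_pos: [521.2, -124.0, 450.2]
ee_rot: [0.003, 0.68, 0.733, 0.0]
ft_force: [0.4, 0.8, -0.1]
width: -0.1
```

```bash
python3 - <<'E'
from dial import *
p=snap('wrist','w6');t=snap('top','t16');s=snap('side','s6');o=arm.get_obs();print(o['time'],o['ee_pos'],o['ft_force'],read(t,v),read(p,v))
def cap(f,lo):
    q=pickle.load(open('pics/%s.pkl'%f,'rb'));g=q['pixels'].astype(int);m=(g[:,:,0]>150)&(g[:,:,2]<90)&(g[:,:,1]>60)&(g[:,:,0]-g[:,:,1]>40);ys,xs=np.nonzero(m);c=np.array(lo);k=np.hypot(xs-c[0],ys-c[1])<9;return xs[k].mean(),ys[k].mean(),k.sum()
for f in('side0','s6'):print(f,cap(f,(328,149)))
print('expected side per z',proj(s,w(v,(0,-95,200))),proj(s,w(v,(0,-95,190))))
for z in(190,200):print(z,proj(p,w(v,(0,-95,z))))
a,b=cv2.imread('pics/side0.png')[120:200,270:390],cv2.imread('pics/s6.png')[120:200,270:390]
cv2.imwrite('pics/cmp.png',cv2.resize(np.hstack([a,b]),None,fx=3.3,fy=3.3,interpolation=cv2.INTER_CUBIC))
E
```

```text
17.3167 [ 521.3651513  -126.38753168  449.56018342] [-0.74731498  0.51768169 -0.22842482] (np.float64(-167.0584138559781), np.float64(252.41309582252146), np.float64(259.90600088832787)) (np.float64(-166.80269845708472), np.float64(248.77656012903998), np.float64(263.78009916960394))
side0 (np.float64(328.1818181818182), np.float64(146.2987012987013), np.int64(77))
s6 (np.float64(328.0632911392405), np.float64(148.62025316455697), np.int64(79))
expected side per z [328.05772882 145.94527183] [327.9562845  148.29748229]
190 [338.28452153 308.60513099]
200 [339.09861379 316.38758766]
```

View pics/cmp.png

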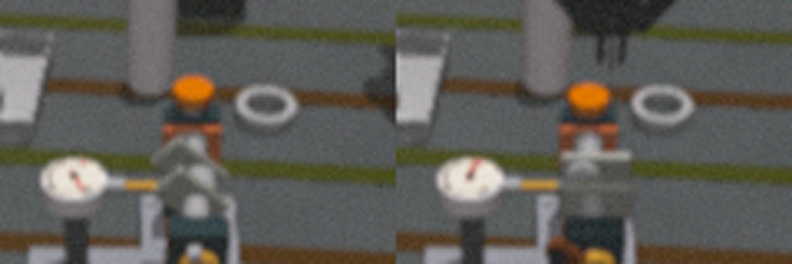

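View pics/w6.png

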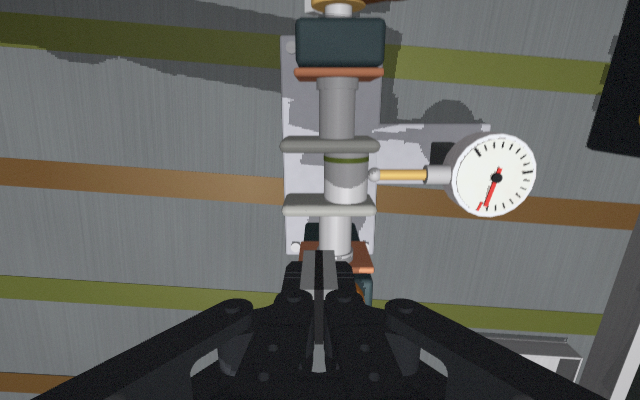

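View pics/s6.png

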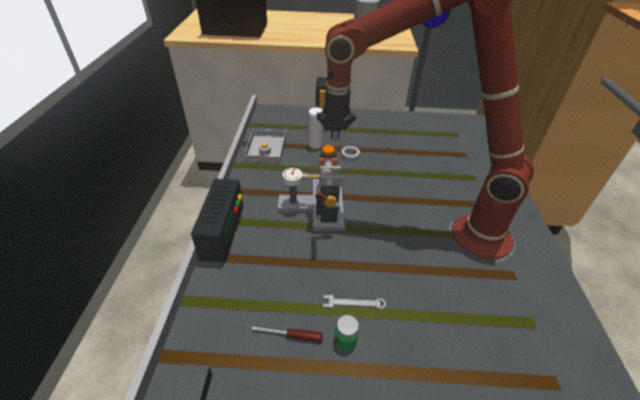

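```bash
python3 - <<'E'
from h import *
print(arm.sign_off(),arm.get_obs()['time'])
E
```

```text
the job is handed in; nothing more can be done
the job is handed in; nothing more can be done
```

I turned the shaft to its high spot with the crank handle, let go, then pressed the lock cap down to its stop and handed the job in at about 17 s of the 64 s.

- **High spot:** I turned the handle well past the peak, taking eight needle readings on the way. The fitted curve put the peak at a handle angle of about 35°, and I returned to 35.5°. In the last wrist picture the crankpin points straight at the gauge, and pressing the cap did not move the needle (193° before and after).
- **Lock cap:** The fingertips stopped at about z = 190.4 mm. With 20 N on it the cap went no further. In the side view it now sits where a fully-down cap should, about 10 mm lower than the model puts a raised cap.
- **Loose things:** In the last side view all the loose things are where they started. The arm ended clear of everything.

**Disagreement:** At the peak the needle stops about 7° (roughly 0.5 mm) short of the red 16 mm tick. The fit showed the same offset all round the sweep, so I took it as an error in the dial zero or my reading and trusted the measured peak.

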